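# Tip the rolling pin over and roll it onto the pastry mat's line

## Task

Get the pastry mat ready for baking: first take the peeler off the mat and lay it on the bare worktop beside it, then push the standing rolling pin over onto its side and roll it to the dark line through the middle of the mat, so that it comes to rest lying along the line with its axis right over it. Do not lift the pin or let it roll off the mat, and leave the pepper mill and the other kitchen things where they stand.

Things in the scene. Friction and masses are not known exactly. Their poses are not given: they have to be found in the camera images.
- pastry_mat: Grey silicone pastry mat, 300 x 400 x 3 mm, fixed flat on the worktop. Origin: centre of its underside; x along the 300 mm side, y along the 400 mm side. One dark printed line, 270 x 5 mm, runs through the middle along x (at y = 0); a thin border line lies 7 mm from the edges, ticks along the 400 mm sides.
- pin_center (a point): Centre of the rolling pin: plain beech cylinder, no handles, 54 mm across, 180 mm long, z axis along it. It starts standing on end on the mat, near the mat's left or right corner closest to the robot, 150 mm from the line, with room to fall away from the robot. On its side its axis is 27 mm above the mat. Slight rolling resistance: pushed at 50 mm/s it coasts on about 5 mm.
- peeler_center (a point): Centre of a vegetable peeler, half-way up: black handle, steel blade, 170 x 25 x 18 mm, x axis along its length. It lies flat on the printed line, where the pin has to go. The worktop beside the mat's two 300 mm sides is free for about 100 mm. Wall cabinets hang over the mat's far half, 0.65 m up.
- rolling_pin: The same rolling pin (0.24 to 0.43 kg; friction on the mat 0.5 to 0.7); origin at the centre of the end face on which it stands at the start, z along the pin.
- peeler: The same peeler as a body; origin at the centre of its underside, x along its length.
- pepper_mill: Dark wooden waisted pepper mill with a small metal knob on top, 58 mm in diameter, 170 mm tall, standing on the mat on the other side of the line from the rolling pin. Origin: centre of its foot, z up. Stays where it is.
- mug: Green mug, 92 x 128 x 95 mm with its handle, on the worktop to the left of the mat; origin at the centre of its foot, z up.
- spice_jar: Slim spice jar with a black cap, 41 x 41 x 105 mm, on the worktop to the left of the mat; origin at the centre of its foot, z up.
- kitchen_timer: Round red and white kitchen timer, 60 x 60 x 48 mm, on the worktop to the right of the mat; origin at the centre of its foot, z up.
Things that resemble listed ones, but are neither listed nor needed, are in the scene too. What is shaped like the pepper_mill but blue is not meant.

How it is judged:
By the outcome, as a careful person would: the job done as asked, in the order asked, and still so for the second after the job is handed in, with the robot touching nothing.
It also fails if it takes over 67 s, if anything falls off the work surface, if the arm or the gripper's body presses on something with over 40 N, if the wrist force passes 120 N, or if a joint passes its speed limit or range.

## Robot

A 7-joint arm with a two-finger parallel gripper is mounted at the origin on a cart in front of the work surface, level with it; the furniture and walls round the work are solid. World frame = base frame: x ahead of the robot, y to its left, z up, the work surface at z = 0. Lengths are in m, angles in degrees, forces in N, time in s.
With the tool pointing down it reaches from about 0.425 to 0.825 m from the base axis. Payload 3.6 kg.
Tool frame: the origin (TCP) lies midway between the tips of the shut fingers; the grasp point (between the pads) lies grip_point_offset behind it (grip_point_offset is the distance from the TCP to the grasp point, in m); z points along the fingers, y is the line along which they close (so a half turn about z gives the same grasp; the last joint's range is limited). The gripper opens to 85 mm and grips with 20 to 120 N. Pads are 22 mm wide; open, the fingers measure 114 mm over their backs; the gripper's body (76 mm by 85 mm) begins 54 mm behind the grasp point. The pads swing forward as they close: fully open they stand 13 mm farther back than shut.
Start: joints at [-70.846, 35.231, -0.722, 81.555, 0.464, 63.22, -2.315], TCP at [0.229, 0.608, 0.231] pointing down, gripper open.
Joint ranges: [-178.69, 178.69], [-17.37, 117.87], [-77.05, 75.6], [15.02, 138.74], [-78.02, 258.01], [0.78, 113.62], [-162.83, 162.83]. Speed limits (degrees/s): [159.86, 159.86, 180, 180, 180, 180, 180].

## Interface

Orientations are given as [roll, pitch, yaw] about the fixed x, y, z axes, in that order (R = Rz(yaw) Ry(pitch) Rx(roll)).
In Python, from plant import move_ptp, move_linear, set_joints, open_jaws, close, wait, ik, camera, MotionError, finish_job, current_time, current_joint_pos, current_dq, current_tau, current_tcp_pos, current_eef_rot, current_wrist_force, current_moment, current_finger_gap, current_grip_force, grip_point_offset gives the robot as it stands. Calls block until the motion is done:
- move_ptp(position, orientation): joint-space move of the TCP to a pose.
- move_linear(position, rate=0.15, orientation=None, until_force=None): straight line of the TCP; orientation=None keeps the orientation; rate is the mean speed in m/s. With until_force (N) it stops when the force on the tool has changed by that much, and returns True; else False.
- set_joints(angles): joint-space move.
- open_jaws() and close(squeeze=None): open the fingers fully, or close them until they stop; squeeze is the grip in N (None keeps the last).
- wait(seconds).
- ik(position, orientation): joint angles nearest the present ones, or None.
- camera(name): name is "scene" or "top" or "wrist"; returns a dict with "image" (480x640x3 uint8, red, green, blue), "vertical_fov" (degrees; the focal length in pixels is half the picture's height over the tangent of half this angle, whatever the lens; pixels are square), "cx", "cy" (the principal point, pixels), "cam_to_world" (4x4, takes a point from camera to world coordinates); the wrist camera has in their place "tool_from_camera" (4x4, takes a point from camera to tool coordinates, whose origin is the TCP and whose axes are the flange's). Camera axes: x right, y up, looking along -z (the intrinsics and any distortion apply to the point x, -y, -z); pixel columns grow to the right and rows downward; lengths in m; the calibration is good to about 2 mm. A picture is of the moment at which its call begins: read the wrist's pose just before it. There is no depth.
A pose or a line that the arm cannot do raises MotionError and nothing moves.
- finish_job(): hands the job in; it is judged then, once.
Readings, each from a call of its own:
- current_time(): time.
- current_joint_pos(): joint angles.
- current_dq(): joint speeds.
- current_tau(): joint torques, N m.
- current_tcp_pos(): TCP position.
- current_eef_rot(): TCP orientation.
- current_wrist_force(): force on the tool from outside, world axes, zero at the start.
- current_moment(): the same for the moment, N m.
- current_finger_gap(): opening from 0.0 (shut) to 1.0 (fully open).
- current_grip_force(): force on a finger pad.
Only numpy, scipy, OpenCV 4.12 (cv2) and the standard library are available. Lean on these libraries where they do the work, as an engineer would, in place of code of your own. Each camera call takes 0.05 s, during which the arm holds its last target. There are 200 camera calls.

## Working session

There is one attempt and no reset: what is moved stays moved. The work goes in short steps, each a Python script; the robot and the scene stay as the last script left them, time stands still between calls to the robot, and variables do not carry over. Pictures are saved under pics/ and viewed, at most 10 in all, crops included, and the job is handed in when it is done.

```bash
ls; mkdir -p pics; cat > h.py <<'E'
import numpy as np, cv2
from plant import *
def snap(n,fn):
    c=camera(n); cv2.imwrite('pics/'+fn,c['image'][:,:,::-1]); 
    np.savez('pics/'+fn[:-4]+'.npz',**{k:v for k,v in c.items() if v is not None}); return c
def w(c,u,v,z):
    T=np.array(c['cam_to_world']); f=240/np.tan(np.radians(float(c['vertical_fov']))/2)
    K=np.array([[f,0,float(c['cx'])],[0,f,float(c['cy'])],[0,0,1]])
    D=np.array(c['distortion'],float) if 'distortion' in c else np.zeros(5)
    x,y=cv2.undistortPoints(np.array([[[u,v]]],float),K,D)[0,0]
    d=T[:3,:3]@np.array([x,-y,-1]); o=T[:3,3]; return o+d*(z-o[2])/d[2]
E
python3 - <<'E'
from h import *
for n in('scene','top'):
    c=snap(n,n+'0.png'); print({k:v for k,v in c.items() if k!='image'})
print(current_time(),grip_point_offset,current_eef_rot(),current_tcp_pos(),current_joint_pos())
E
```

```text
pics
{'vertical_fov': 42.94485520923923, 'cx': 317.3764298405764, 'cy': 244.6059447210156, 'cam_to_world': array([[ 0.91803668,  0.19897056, -0.34295679, -0.06454848],
       [-0.39578981,  0.40829019, -0.82258711, -1.43972186],
       [-0.02364472,  0.89090394,  0.45357589,  0.8847951 ],
       [ 0.        ,  0.        ,  0.        ,  1.        ]])}
{'vertical_fov': 45.37377174833126, 'cx': 325.8355519235721, 'cy': 245.2200219284961, 'cam_to_world': array([[-0.02151878,  0.99413533, -0.10598065,  0.4063802 ],
       [-0.99967762, -0.01996672,  0.01568422,  0.04213859],
       [ 0.01347616,  0.10628398,  0.99424449,  1.4738332 ],
       [ 0.        ,  0.        ,  0.        ,  1.        ]])}
0.1 0.0187 [-1.79865335e+02  2.24510641e-03  1.59327094e+02] [0.22924025 0.60750024 0.23023662] [-70.84454999  35.28568899  -0.72111801  81.6312802    0.46356165
  63.22058451  -2.31594503]
```

View pics/scene0.png

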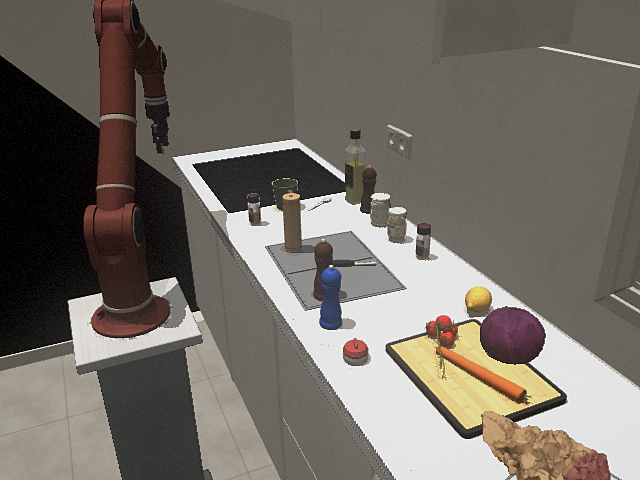

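View pics/top0.png

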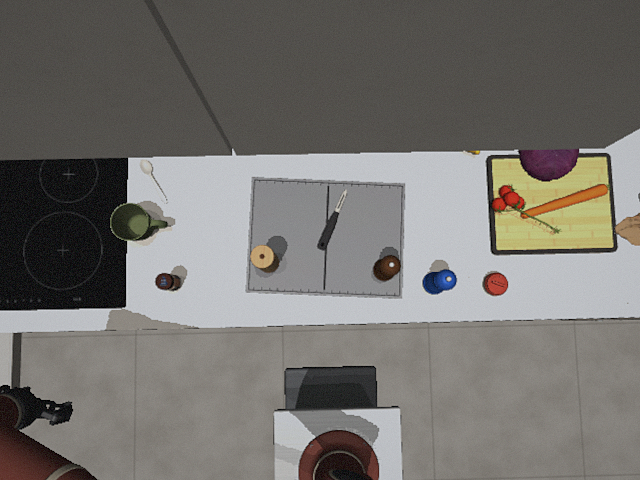

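The scene picture shows the pin left-near on the mat, the brown mill right-near and the peeler on the line. In the top picture the pin's top is at (264,257), the mill at (388,267) and the peeler runs (322,245)–(346,192). The line runs from (328,187) to (324,290).

Things that could be mistaken for others: brown mill at scene (323,270) on the mat, against the blue one at (330,297) and another brown one at (368,190) at the back. The pin is the only light cylinder. The peeler is the black-handled tool at top (333,220), against the spoon at (155,180).

```bash
python3 - <<'E'
from h import *
c=np.load('pics/top0.npz')
P=dict(cFL=(252,178),cFR=(405,184),cNL=(247,291.5),cNR=(402,298),lineF=(328,187),lineN=(324,290))
for k,p in P.items(): print(k,w(c,*p,.003).round(4))
for k,p,z in [('pin',(263,257),.183),('mill',(391,265),.17),('pe0',(321,247),.012),('pe1',(346,192),.012),('blue',(448,280),.17),('mugR',(167,224),.05),('jar',(165,282),.1),('spoon',(168,202),0)]: print(k,w(c,*p,z).round(4))
im=cv2.imread('pics/top0.png')[165:310,230:470]; cv2.imwrite('pics/crop.png',cv2.resize(im,None,fx=3.3,fy=3.3,interpolation=2))
E
```

```text
cFL [0.7431 0.2075 0.003 ]
cFR [ 0.7198 -0.1912  0.003 ]
cNL [0.4485 0.2225 0.003 ]
cNR [ 0.4236 -0.1728  0.003 ]
lineF [0.7156 0.01   0.003 ]
lineN [0.4482 0.0261 0.003 ]
pin [0.5201 0.1639 0.183 ]
mill [ 0.497 -0.126  0.17 ]
pe0 [0.5579 0.0316 0.012 ]
pe1 [ 0.6996 -0.0361  0.012 ]
blue [ 0.4602 -0.2547  0.17  ]
mugR [0.6193 0.4148 0.05  ]
jar [0.4724 0.4053 0.1   ]
spoon [0.6844 0.4257 0.    ]
```

View pics/crop.png

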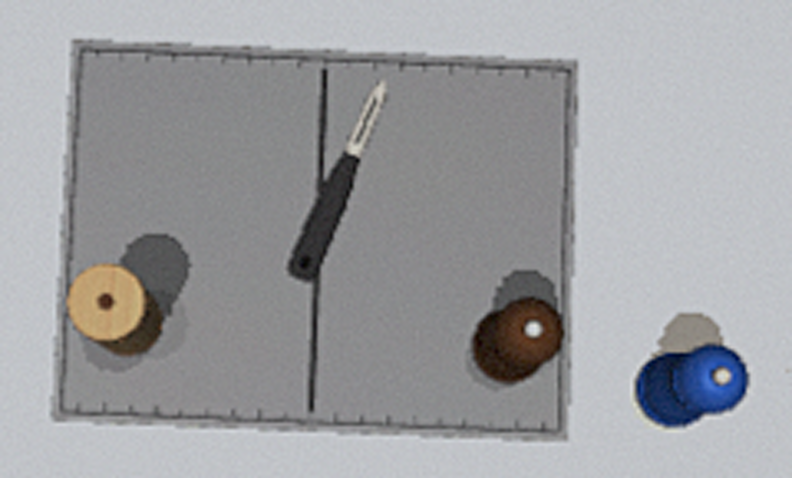

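```bash
python3 - <<'E'
from h import *
c=np.load('pics/top0.npz')
a=w(c,321.2,249.8,.012);b=w(c,345.8,189.2,.012);g=w(c,331,224,.012)
ang=np.degrees(np.arctan2(b[1]-a[1],b[0]-a[0])); print(a,b,g,ang,np.hypot(*(b-a)[:2]))
print('pin',w(c,261.8,256.2,.183))
ya=[(y,ik([g[0],g[1],.005],[180,0,y])) for y in(ang,ang+180)]
yb=[(y,ik([.63,-.25,.005],[180,0,y])) for y in(-3.3,176.7)]
for t in ya+yb: print(t[0],None if t[1] is None else np.round(t[1],1))
E
```

```text
[0.55065911 0.03119075 0.012     ] [ 0.70700683 -0.03574827  0.012     ] [0.61680151 0.00461829 0.012     ] -23.177797111006246 0.17007480687533547
pin [0.52199562 0.16659427 0.183     ]
-23.177797111006246 [-31.   60.9  53.7  99.1 -60.5  54.  -64.6]
156.82220288899376 [-2.2 48.3 -0.4 98.2  0.6 33.5 63.8]
-3.3 [  4.1  55.7  29.6  87.7 -34.5  46.  -45.9]
176.7 [ 23.1  52.3  -6.   87.    7.2  41.1 100.6]
```

```bash
python3 - <<'E'
from h import *
o=[180,0,156.8]; x,y=.6168,.0046
move_ptp([x,y,.25],o); move_linear([x,y,.07],.2)
move_linear([x,y,.005],.08,until_force=8)
print(current_tcp_pos(),current_wrist_force())
close(40); print(current_finger_gap(),current_grip_force(),current_time())
move_linear([x,y,.14],.15); print(current_finger_gap(),current_grip_force())
o=[180,0,176.7]
move_linear([.63,-.25,.14],.2,o)
move_linear([.63,-.25,.0035],.1,until_force=8); print(current_tcp_pos())
open_jaws(); move_linear([.63,-.25,.2],.2)
print(current_time()); snap('top','t1.png')
E
```

```text
[0.61726584 0.00451582 0.0053938 ] [ 0.74241963 -0.22339603  0.316676  ]
0.2406930729116105 39.016272629087325 5.25
0.24121360530146008 39.0485278046981
[ 0.63063106 -0.25023953  0.00435775]
11.0167
```

View pics/t1.png

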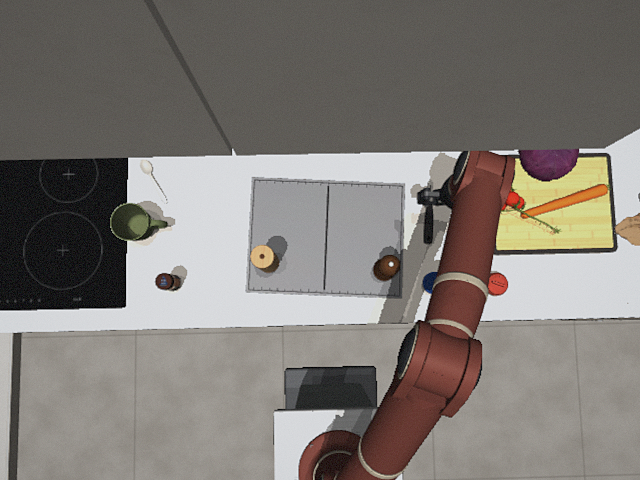

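The peeler is laid on the worktop right of the mat, with its handle at (428,225), and the pin and mill have not moved. Next I topple the pin.

```bash
python3 - <<'E'
from h import *
o=[180,0,176.7]; d=np.array([np.cos(np.radians(-3.3)),np.sin(np.radians(-3.3)),0])
p=np.array([.522,.1666,.158])
s=p-d*.068
move_linear([.63,-.25,.26],.25)
move_ptp([s[0],s[1],.26],o); close(30); move_linear(s,.2)
r=move_linear(p-d*.0,.06,until_force=0.7); q=np.array(current_tcp_pos()); print('contact',r,q,(p-q)@d,current_wrist_force())
move_linear(list((q+d*.062)[:2])+[.158],.06); print(current_tcp_pos(),current_time())
wait(.6)
move_linear(q-d*.02+[0,0,.1],.25)
print(current_time()); snap('top','t2.png')
E
```

```text
contact True [0.45795858 0.17042679 0.1587036 ] 0.06415551404410205 [-0.76934168 -0.87058732  0.78920059]
[0.51934883 0.16692512 0.1579463 ] 16.075
17.3417
```

View pics/t2.png

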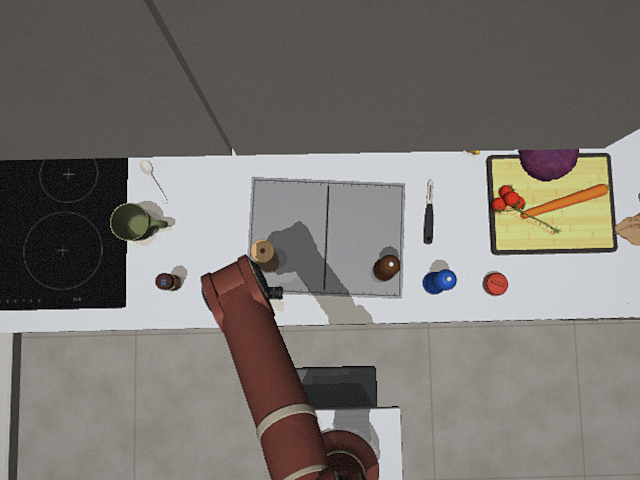

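The pin still stands. The force trigger fired early, so the push was short, and the pin rocked back with its top now near (263,251). I'll push again by distance only.

```bash
python3 - <<'E'
from h import *
c=np.load('pics/t2.npz'); p=w(c,262.5,250.5,.183); print(p)
o=[180,0,176.7]; d=np.array([np.cos(np.radians(-3.3)),np.sin(np.radians(-3.3)),0]); p[2]=.158
s=p-d*.06
move_linear([s[0],s[1],.25],.25,o); move_linear(s,.2)
move_linear(p+d*.025,.06); print(current_tcp_pos(),current_wrist_force(),current_time())
wait(.4)
q=p-d*.03
move_linear([q[0],q[1],.25],.25); print(current_time())
snap('top','t3.png')
E
```

```text
[0.53486884 0.16489276 0.183     ]
[0.55941808 0.163554   0.15802808] [-0.36817127  0.19044921  1.19645148] 19.8667
20.8417
```

View pics/t3.png

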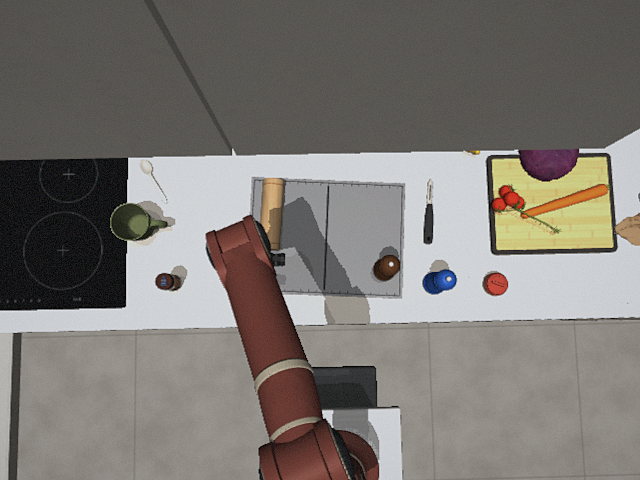

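The pin now lies along the mat, from (273,178) to about (271,250). Next I measure the line and the pin, then push with both open fingers spread along the pin.

```bash
cat > m.py <<'E'
from h import *
def fit(P): # y = a*x+b
    P=np.array(P); a,b=np.polyfit(P[:,0],P[:,1],1); r=P[:,1]-a*P[:,0]-b; k=abs(r)<.003
    return np.polyfit(P[k,0],P[k,1],1)
def line():
    c=np.load('pics/t1.npz'); g=255-c['image'].mean(2); P=[]
    for v in range(192,286):
        s=g[v,318:336]; s=np.clip(s-np.median(s)-15,0,None)
        if s.sum()>0: P.append(w(c,318+(s*np.arange(18)).sum()/s.sum(),v,.003))
    return fit(P)
def pin(c,u0,u1,v0,v1,z=.030):
    im=c['image'].astype(float); m=(im[:,:,0]-im[:,:,2])>35; P=[]
    for v in range(v0,v1):
        q=np.where(m[v,u0:u1])[0]
        if len(q)>8: P.append(w(c,u0+(q[0]+q[-1])/2,v,z))
    rows=[v for v in range(165,260) if m[v,u0:u1].sum()>8]
    return fit(P),rows[0],rows[-1]
E
python3 - <<'E'
from m import *
a,b=line(); print('line',np.degrees(np.arctan(a)),b,a*.62+b)
c=np.load('pics/t3.npz'); f,r0,r1=pin(c,256,292,184,215); print('pin',np.degrees(np.arctan(f[0])),f,f[0]*.64+f[1],r0,r1)
print(w(c,273,r0,.03),w(c,273,r0,.05),w(c,270,r1,.03), 'edge',w(c,285,179.3,.003))
for y in(86.7,-93.3): q=ik([.64,.22,.005],[180,0,y]);print(y,q)
E
```

```text
line -3.534340615740899 0.054468062144898376 0.016174232599465474
pin -4.713079856573275 [-0.0824448   0.21082044] 0.15805576863552345 178 259
[0.73590799 0.15079476 0.03      ] [0.73134336 0.14928965 0.05      ] [0.52819871 0.16078639 0.03      ] edge [0.73804297 0.12163394 0.003     ]
86.7 [-29.76536251  53.19589621  16.44893667  87.6359342  -19.78556483
  42.05063577  -8.07900556]
-93.3 [ -9.5994974   53.6654951  -20.70169255  86.86659402  24.22851786
  43.94175482 136.52577349]
```

```bash
python3 - <<'E'
from m import *
a,b=line(); t=np.array([1,a])/np.hypot(1,a); n=np.array([t[1],-t[0]]); yaw=90+np.degrees(np.arctan(a))
L=np.array([.634,a*.634+b])       # target pin centre on line
P=lambda d,z:[*(L-n*d),z]        # d: tool distance left of line
o=[180,0,yaw]; S=.142+.027+.011+.025
move_linear(P(S,.25),.25,o); open_jaws(); move_linear(P(S,.06),.2); move_linear(P(S,.006),.1)
print(current_time(),current_tcp_pos())
move_linear(P(.027+.011+.014,.006),.045)
wait(.4); print(current_time(),current_tcp_pos(),current_wrist_force()); snap('top','t4.png')
E
```

```text
25.1917 [0.64702085 0.21989425 0.00614842]
29.1417 [0.63720768 0.06733581 0.00602699] [-0.194196   -0.20984582  0.59832   ]
```

View pics/t4.png

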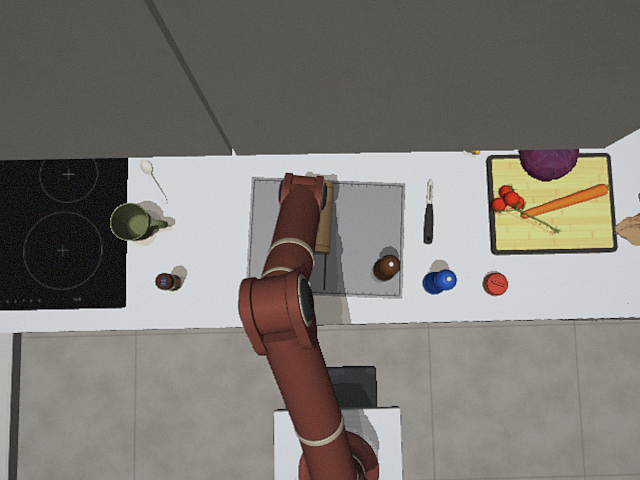

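The pin lies just left of the line, partly hidden by the arm. I'll back off to measure it.

```bash
python3 - <<'E'
from m import *
a,b=line(); t=np.array([1,a])/np.hypot(1,a); n=np.array([t[1],-t[0]]); L=np.array([.634,a*.634+b])
move_linear([*(L-n*.19),.006],.2)
c=snap('top','t5.png'); f,r0,r1=pin(c,300,350,184,245)
print(np.degrees(np.arctan(f[0])),f[0]*.634+f[1]-L[1],r0,r1,w(c,325,r0,.03),w(c,325,r1,.03),current_time())
im=c['image'][165:300,240:420,::-1]; cv2.imwrite('pics/c5.png',cv2.resize(im,None,fx=4,fy=4,interpolation=2))
E
```

```text
-4.454926125092381 0.01492267415103262 181 251 [0.72563143 0.01794261 0.03      ] [0.54564265 0.02178914 0.03      ] 30.0833
```

View pics/c5.png

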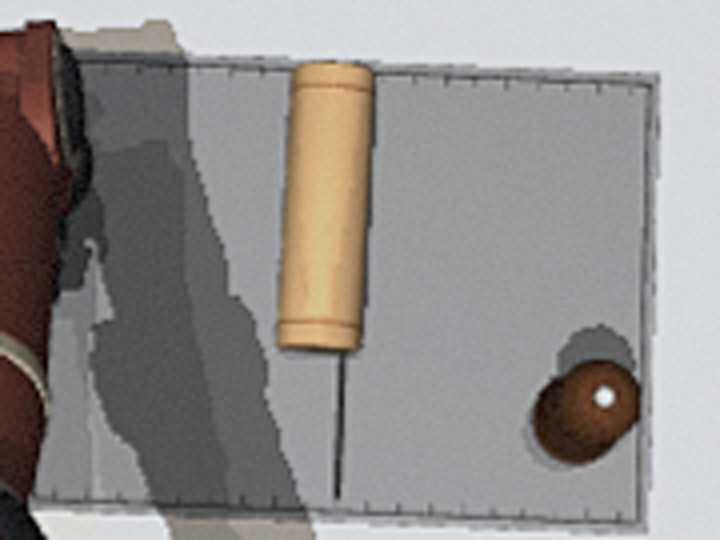

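```bash
python3 - <<'E'
from m import *
a,b=line(); t=np.array([1,a])/np.hypot(1,a); n=np.array([t[1],-t[0]]); L=np.array([.634,a*.634+b])
P=lambda d:[*(L-n*d),.006]
move_linear(P(.06),.15); move_linear(P(.0385),.015); print(current_tcp_pos(),-n@(np.array(current_tcp_pos())[:2]-L))
wait(.3); move_linear(P(.19),.15)
c=snap('top','t6.png'); f,r0,r1=pin(c,300,360,184,245)
print(np.degrees(np.arctan(f[0]))-np.degrees(np.arctan(a)),f[0]*.634+f[1]-L[1],r0,r1,current_time())
im=c['image'][165:300,240:420,::-1]; cv2.imwrite('pics/c6.png',cv2.resize(im,None,fx=4,fy=4,interpolation=2))
E
```

```text
[0.63636198 0.0538463  0.00597287] 0.03860908328861192
-0.7839549437634337 0.0012929001151585143 181 251 34.1917
```

View pics/c6.png

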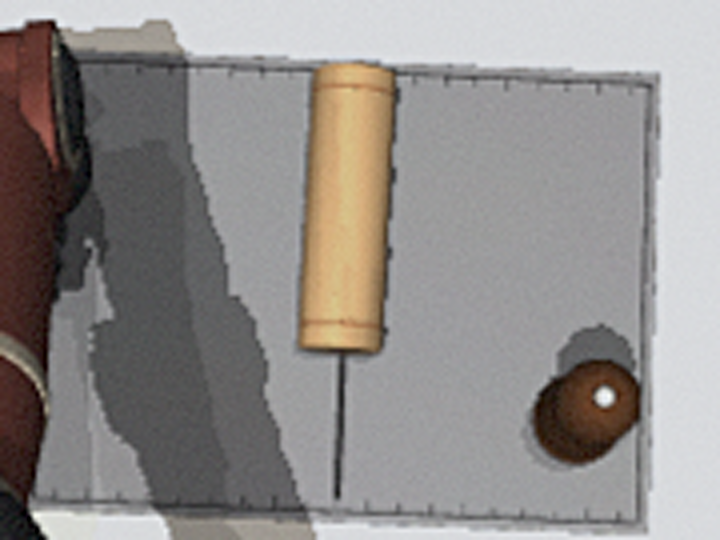

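The crop shows the pin on the line: near-end centre at (341,350) against the line at (342,355), far-end centre at (354,67) against the extrapolated line at about (352,67). That is within about 1 mm, and the mill has not moved. I'll retract and hand in.

```bash
python3 - <<'E'
from h import *
p=current_tcp_pos(); move_linear([p[0],p[1],.2],.2); wait(.3); print(current_time(),finish_job())
E
```

```text
the job is handed in; nothing more can be done
35.6083 None
```

The job is handed in at 35.6 s of the 67 s allowed: the peeler lies on the bare worktop right of the mat, and the pin rests along the dark line with its axis about 1 mm from it in the last picture. The first push to topple the pin stopped short: it rocked back upright about 13 mm further on, and a second push laid it down.

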